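Free the seized locating pin

ROBOT

A 6-joint arm with a two-finger parallel gripper is mounted at the origin on a cart in front of the work surface, level with it; the furniture and walls round the work are solid. World frame = base frame: x ahead of the robot, y to its left, z up, the work surface at z = 0. Lengths are in m, angles in degrees, forces in N, time in s.
With the tool pointing down it reaches from about 0.275 to 0.975 m from the base axis. Payload 8.4 kg.
Tool frame: the origin (TCP) lies at the centre of the arm's flange, where the gripper is bolted on; the fingertips stand ahead of it and the grasp point (between the pads) lies 171 mm ahead of it (env.finger_overhang is the z of the fingertips in the tool frame, in m); z points along the fingers, y is the direction in which the jaws open and shut (so a half turn about z gives the same grasp; the last joint's range is limited). The gripper opens to 92 mm and grips with 3 to 60 N. Pads are 20 mm wide; open, the fingers measure 128 mm over their backs; the gripper's body (75 mm by 189 mm) begins 69 mm behind the grasp point.
Start: joints at [63.404, 20.225, 93.587, -0, 66.188, -0.138], TCP at [0.278, 0.56, 0.405] pointing down, gripper open.
Joint ranges: [-150.9, 150.9], [-52.94, 120.26], [3.33, 152.33], [-74.26, 254.26], [0, 154.13], [-172.89, 172.89]. Speed limits (degrees/s): [127.2, 127.2, 159.86, 180, 180, 180].

INTERFACE

Orientations are given as [roll, pitch, yaw] about the fixed x, y, z axes, in that order (R = Rz(yaw) Ry(pitch) Rx(roll)).
In Python, from workcell import env gives the robot as it stands.
- The arm moves only by the tool step_arm, never from a script. Its argument "commands" is a list of rows, each a list of 2 entries, a list of its own where there are three numbers: the shift along the tool's x, y, z in cm, then the turn, a rotation vector about the tool's x, y, z in rad. A call has 1 to 12 rows; each row shifts and turns the commanded pose from where the row before left it, along the tool's axes as they then stand; what a row does not reach is not made up. A row lasts 1/10 s, in which the tool goes at most 50 mm and 8.59 degrees, less where a joint would pass 70% of its speed; a pose out of reach is approached as far as the arm can. A call with a gripper value outside its range is refused whole. "grip" is the opening, from 0 (shut) to 1 (fully open), set as the call begins (left out, the last holds). The fingers move at their own pace and stop on an object; "squeeze" is the grip in N (left out, the last holds). Time passes only in rows, so rows that do not move let the fingers close. It gives the time, the measured TCP pose, the force and the opening at its end, in the units of the state.
- env.get_obs(): the state, without advancing time (a new reading comes with each control period).
- env.capture(name): name is "scene" or "top" or "wrist"; returns a dict with "frame" (400x640x3 uint8, blue, green, red), "range_z" (400x640 float32, m along the optical axis (not along the pixel's ray), 0 where there is no reading), "camera_matrix" (3x3 intrinsics, pixels), "rvec" (rotation vector, rad) and "tvec" (3), from world to camera coordinates, as OpenCV has them. Camera axes: x right, y down, z forward; pixel columns grow to the right and rows downward; lengths in m; the calibration is good to about 2 mm. The wrist camera is an equidistant fisheye: a pixel r from the principal point sees the ray r / f radians off the axis. A picture is of the moment at which its call begins.
- env.finish_job(): hands the job in, once; it reports no verdict.
Trained networks look in a picture, given as the dict that the camera call returned (one of the last four; its "shot" number tells which), for a name from the list of things; names that differ only in an ending like _2 or _b are one class to them, and where a whole thing is asked for, a point or a joint stands for the part that bears it (a point fixed in the world has none). Each returns a list of dicts, best first, with "p" (0 to 1); they miss things now and then, are a little off and sometimes report something else, mostly with a low value. They report only what shows in the picture. A call takes as long as a camera call.
- env.find_in(picture, thing): "rect" ([left, top, right, bottom] in pixels, round what is visible of it).
- env.spot_point(picture, thing): "pixel" ([row, column] in pixels: a listed point, or the origin of a listed thing).
The state is a dict: "clock": time; "joints": joint angles; "joint_velocities": joint speeds; "tau": joint torques, N m; "eef_pos": TCP position; "tool_rot": TCP orientation; "contact_force": force on the tool from outside, world axes, zero at the start; "wrist_torque": the same for the moment, N m; "gripper_width": finger opening in m.
Only numpy, scipy, OpenCV 4.12 (cv2) and the standard library are available. Lean on these libraries where they do the work, as an engineer would, in place of code of your own. Each camera call takes 0.05 s, during which the arm holds its last target.

TASK

The red-handled locating pin has seized in its bore in the aluminium jig block. Take its bar and work it loose, pulling upward while you twist it first about 20 degrees anticlockwise (seen from above) from the line of the block, then about 20 degrees clockwise past that line, both while the shank is still in the bore; then draw it right out and put it in the round steel dish. Leave the black-handled pin seated.

Things in the scene. Friction and masses are not known exactly. Their poses are not given: they have to be found in the camera images.
- red_pin_grip (a point): Centre of the red bar of the loose, seized T-handled steel pin (60 to 130 g). Bar 50 x 14 mm, 18 mm high; it starts along the jig block's long (y) axis within 6 degrees. Site z runs up the pin, y along the bar. Under the bar a dark 19 mm collar and a 14 mm shank run down to the foot, 55 mm below this point. At the start 30 mm of shank is in the bore and this point is 25 mm above the block.
- red_pin_end (a point): Middle of that end of the red bar with the white dot on top, 25 mm from the bar's centre toward the block's +y; anticlockwise twist seen from above moves it toward the block's -x side. The first 18 mm of upward travel are tight: a straight pull meets about 15 to 30 N, less while the pin is being twisted; the twist takes about 0.1 to 0.2 N m. After that it slides easily.
- black_pin_grip (a point): Centre of the black bar of the other pin, same in size and shape; it sits in the other bore and stays there.
- jig: Aluminium jig block, 62 x 150 mm, 45 mm high, on a dark flange 96 x 150 mm and 12 mm high, fixed to the bench. Origin at the centre of its underside; y runs along its length, z up. Two bores stand upright in its top on its centre line, 45 mm from the middle toward +y and -y; either may hold the red pin.
- dish_middle (a point): Round steel dish, 140 mm across the rim, 34 mm high, fixed to the bench by its magnetic foot; this point is on the bench under its middle. It is hollow, with a flat inner floor 4 mm above the bench and a wall that slopes outward. Between the jig and the dish stands a white instrument case whose raised lid reaches about 210 mm above the bench.

How it is judged:
By the outcome, as a careful person would: the job done as asked, in the order asked, and still so for the second after the job is handed in, with the robot touching nothing.
It also fails if it takes over 51 s, if anything falls off the work surface, if the arm or the gripper's body presses on something with over 40 N, if the wrist force passes 120 N, or if a joint passes its speed limit or range.

## Working session

There is one attempt and no reset: what is moved stays moved. The work goes in short steps, Python scripts to look and compute and a tool call to move; the robot and the scene stay as the last step left them, time stands still between calls to the robot, and variables do not carry over. Pictures are saved under pics/ and viewed, and the job is handed in when it is done.

Besides the shell and the picture viewer there is one more tool, called after "Request:" in YAML: its name, and indented under it one key for each argument. step_arm: Moves the arm, as the interface text tells. Its arguments: {"type":"object","properties":{"commands":{"type":"array","items":{"type":"array"}},"grip":{"type":"number"},"squeeze":{"type":"number"}},"required":["commands"]}

```bash
mkdir -p pics; ls; cat > h.py <<'E'
import numpy as np, cv2
from scipy.spatial.transform import Rotation as R
from workcell import env
def px2w(p,row,col,z=None,world_z=None):
    K=np.array(p["camera_matrix"]);Rm=cv2.Rodrigues(np.array(p["rvec"],float))[0];t=np.array(p["tvec"],float).ravel()
    d=np.array([(col-K[0,2])/K[0,0],(row-K[1,2])/K[1,1],1.])
    if world_z is not None:
        o=-Rm.T@t; dw=Rm.T@d; s=(world_z-o[2])/dw[2]; return o+s*dw
    if z is None:
        z=float(p["range_z"][int(round(row)),int(round(col))])
    return Rm.T@(d*z-t)
E
python3 - <<'E'
from h import *
o=env.get_obs();print(o, env.finger_overhang)
for n in("top","scene","wrist"):
    p=env.capture(n);cv2.imwrite(f"pics/{n}0.png",p["frame"])
    for t in("red_pin_grip","red_pin_end","black_pin_grip","jig","dish_middle"):
        for r in env.spot_point(p,t)[:2]:
            row,col=r["pixel"]
            print(n,t,np.round(r["pixel"],1),round(r["p"],2),np.round(px2w(p,row,col),4) if n!="wrist" else "")
print(env.get_obs()["clock"])
E
```

```text
pics
{'clock': 0.0, 'joints': array([ 6.34033907e+01,  2.02612424e+01,  9.36310129e+01, -2.99887586e-03,
        6.61870253e+01, -1.37398513e-01]), 'joint_velocities': array([ 0.1109267 , -0.00811518, -0.11140454,  0.15280613, -0.16262141,
       -0.08005934]), 'tau': array([ 1.60215102e-03, -5.93843365e+01, -3.34211540e+01,  6.98909489e-02,
        2.35781068e-02, -1.54665527e-04]), 'eef_pos': array([0.27836981, 0.55930615, 0.40396261]), 'tool_rot': array([-1.79920713e+02,  2.55177131e-03,  1.53542004e+02]), 'contact_force': array([ 0.01959163, -0.21706163, -0.10459211]), 'wrist_torque': array([-0.04877266, -0.03215096,  0.0217465 ]), 'gripper_width': 0.09201673511974971} 0.1901
top red_pin_grip [201.7 266.6] 0.57 [0.4563 0.0964 0.079 ]
top red_pin_end [202.  256.8] 0.62 [0.4607 0.1297 0.0477]
top black_pin_grip [203.  235.3] 0.58 [0.4584 0.1921 0.0447]
top jig [212.3 258.4] 0.77 [0.4314 0.1247 0.0448]
top dish_middle [207.1 432.3] 0.73 [ 0.4522 -0.3834  0.004 ]
scene red_pin_grip [177.4 279.1] 0.59 [0.4569 0.0745 0.0768]
scene red_pin_end [176.7 269.5] 0.72 [0.4652 0.151  0.0449]
scene black_pin_grip [167.1 258.7] 0.5 [0.4421 0.1676 0.0731]
scene jig [192.9 271.9] 0.83 [0.4311 0.0683 0.0411]
scene dish_middle [295.3 385.6] 0.6 [ 0.4584 -0.3783  0.0043]
0.9
```

```bash
python3 - <<'E'
import cv2
a=cv2.imread("pics/top0.png");cv2.imwrite("pics/topz.png",cv2.resize(a[150:260,200:340],None,fx=5,fy=5,interpolation=cv2.INTER_CUBIC))
E
```

```text
(no output)
```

View pics/top0.png

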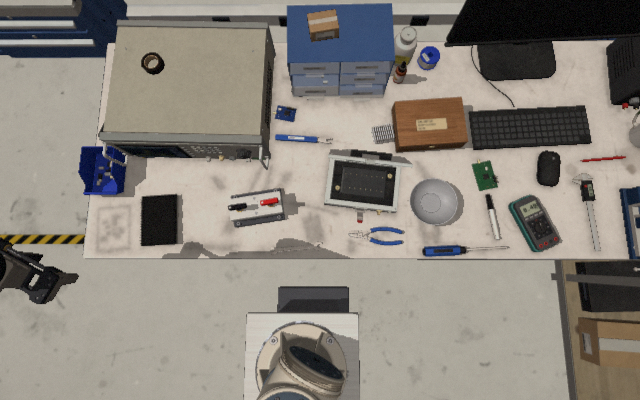

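View pics/scene0.png

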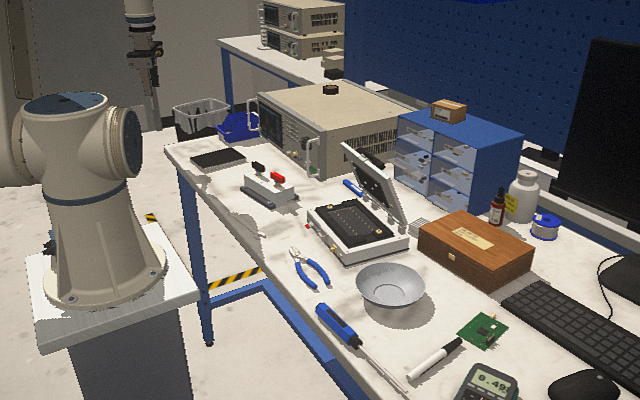

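View pics/wrist0.png

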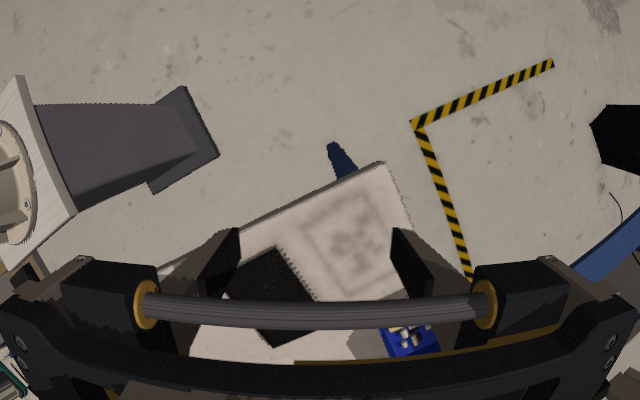

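```bash
sleep 0
```

```text
(no output)
```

View pics/topz.png

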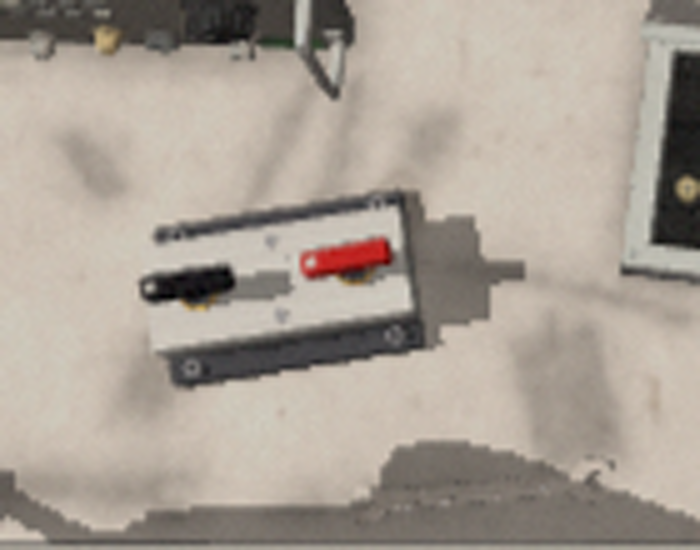

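The top view (up = +x, left = +y) shows the red bar at about (row 202, col 267) with its white dot on the left. The black bar is at (206, 237), the open case at (183, 362) and the dish at (202, 434). Next I'll measure these.

```bash
cat >> h.py <<'E'
def cloud(p):
    K=np.array(p["camera_matrix"]);Rm=cv2.Rodrigues(np.array(p["rvec"],float))[0];t=np.array(p["tvec"],float).ravel()
    z=p["range_z"];v,u=np.mgrid[:z.shape[0],:z.shape[1]]
    P=np.stack([(u-K[0,2])/K[0,0]*z,(v-K[1,2])/K[1,1]*z,z],-1)-t
    return P@Rm
def redmask(f):
    f=f.astype(int);return (f[...,2]>130)&(f[...,1]<80)&(f[...,0]<80)
E
python3 - <<'E'
from h import *
p=env.capture("top");W=cloud(p);f=p["frame"]
K=np.array(p["camera_matrix"]);print(K[0,0],p["tvec"])
m=redmask(f);m[:, :200]=0;m[:,340:]=0;m[:150]=0
pts=W[m&(W[...,2]>0.07)&(W[...,2]<.09)];print(len(pts),pts.mean(0),cv2.minAreaRect(pts[:,:2].astype(np.float32)*1000))
sel=(W[...,2]>.038)&(W[...,2]<.051);sel[:,:215]=0;sel[:,300:]=0;sel[:180]=0;sel[235:]=0
q=W[sel];print(len(q),cv2.minAreaRect(q[:,:2].astype(np.float32)*1000),q[:,2].mean())
bk=(W[...,2]>.07)&(W[...,2]<.09)&~m;bk[:,:215]=0;bk[:,255:]=0;bk[:190]=0;bk[220:]=0
b=W[bk];print(len(b),b.mean(0),cv2.minAreaRect(b[:,:2].astype(np.float32)*1000))
# dish: rim
d=(W[...,2]>.025)&(W[...,2]<.045);d[:,:405]=0;d[:,465:]=0;d[:175]=0;d[228:]=0
q=W[d];print(len(q),q.min(0),q.max(0),cv2.minEnclosingCircle(q[:,:2].astype(np.float32)*1000))
c=W[140:225,315:415];k=c[c[...,2]>.03];print("case",k.min(0),k.max(0)); k=c[c[...,2]>.1];print("lid",k.min(0),k.max(0))
E
```

```text
361.46337644862376 [-0.06144118  0.4740177   0.99969565]
58 [0.45873362 0.08849538 0.07876637] ((459.0057067871094, 90.52725219726562), (10.726497650146484, 45.79084777832031), 11.856582641601562)
926 ((452.5401611328125, 136.34381103515625), (63.33043670654297, 151.17066955566406), 9.107624053955078) 0.045235280262215925
95 [0.44439845 0.17957265 0.07825128] ((444.78631591796875, 179.63693237304688), (13.698156356811523, 48.78129577636719), 9.2183198928833)
422 [ 0.39863559 -0.44765262  0.0250278 ] [ 0.53409912 -0.30870182  0.03993553] ((466.8807067871094, -378.1620178222656), 70.20611572265625)
case [ 0.29101111 -0.32932368  0.03009214] [ 0.64754953 -0.06256201  1.06682106]
lid [ 0.29101111 -0.28361062  0.10065183] [ 0.60081599 -0.07116562  1.06682106]
```

Request:
step_arm:
  commands:
    - [[-3.09,-2.82,0],[0,0,0]]
    - [[-3.09,-2.82,0],[0,0,0]]
    - [[-3.09,-2.82,0],[0,0,0]]
    - [[-3.09,-2.82,0],[0,0,0]]
    - [[-3.09,-2.82,0],[0,0,0]]
    - [[-3.09,-2.82,0],[0,0,0]]
    - [[-3.09,-2.82,0],[0,0,0]]
    - [[-3.09,-2.82,0],[0,0,0]]
    - [[-3.09,-2.82,0],[0,0,0]]
    - [[-3.09,-2.82,0],[0,0,0]]
    - [[-3.09,-2.82,0],[0,0,0]]
    - [[-3.09,-2.82,0],[0,0,0]]

```text
clock: 2.15
eef_pos: [0.46, 0.0897, 0.405]
tool_rot: [180.0, 0.0, 153.5]
contact_force: [0.8, -0.0, -1.0]
gripper_width: 0.092
```

Request:
step_arm:
  commands:
    - [[0,0,0],[0,0,0.13]]
    - [[0,0,0],[0,0,0.13]]
    - [[0,0,0],[0,0,0.13]]
    - [[0,0,0],[0,0,0.13]]
    - [[0,0,0],[0,0,0.13]]
    - [[0,0,0],[0,0,0.13]]
    - [[0,0,0],[0,0,0.12]]
    - [[0,0,0],[0,0,0]]
    - [[0,0,0],[0,0,0]]
    - [[0,0,0],[0,0,0]]

```text
clock: 3.15
eef_pos: [0.4597, 0.0914, 0.4047]
tool_rot: [180.0, 0.0, 102.1]
contact_force: [0.7, -0.3, 0.0]
gripper_width: 0.0921
```

```bash
python3 - <<'E'
from h import *
p=env.capture("wrist");cv2.imwrite("pics/wrist1.png",p["frame"]);np.savez("w1.npz",**{k:np.array(v) for k,v in p.items()})
print(p["camera_matrix"],p["rvec"],p["tvec"],p.keys())
for t in("red_pin_grip","red_pin_end","black_pin_grip","jig"):
    print(t,env.spot_point(p,t)[:2])
o=env.get_obs();print(o["clock"],o["eef_pos"],o["tool_rot"],o["contact_force"],o["joints"])
E
```

```text
[[309.70691629   0.         315.04781271]
 [  0.         309.70691629 199.05082093]
 [  0.           0.           1.        ]] [-2.86286966 -0.30402913 -0.04048417] [-0.46760426 -0.03697847  0.389519  ] dict_keys(['frame', 'range_z', 'camera_matrix', 'rvec', 'tvec', 'shot'])
red_pin_grip []
red_pin_end [{'pixel': [166.2, 316.9], 'p': 0.78}]
black_pin_grip [{'pixel': [101.2, 315.5], 'p': 0.74}]
jig [{'pixel': [140.4, 317.1], 'p': 0.71}]
3.4 [0.45965112 0.09135894 0.40467861] [-1.79998743e+02  2.73088821e-03  1.02017558e+02] [ 0.20328556 -0.86944572  0.51544252] [ 1.10590499e+01  6.11219804e+00  1.12053517e+02 -3.12107959e-03
  6.18354956e+01 -9.57034555e-01]
```

View pics/wrist1.png

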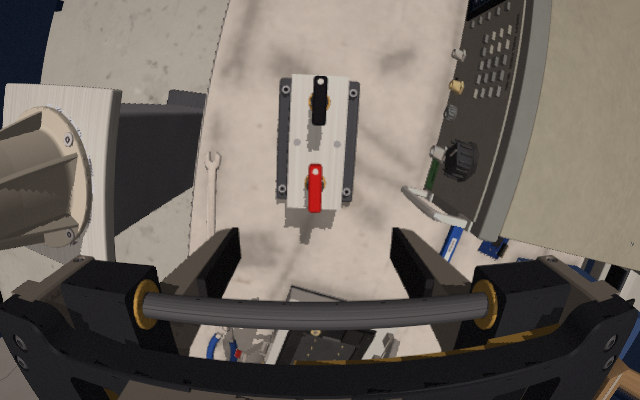

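The wrist view shows the red bar at (row 188, col 315) with its dot up at (170, 315), pointing toward the block's +y. The black pin is at (101, 319). I'll fit the geometry with the fisheye model.

```bash
cat >> h.py <<'E'
def ray_f(p):
    K=np.array(p["camera_matrix"]);v,u=np.mgrid[:400,:640]
    x=u-K[0,2];y=v-K[1,2];r=np.hypot(x,y)+1e-9;th=r/K[0,0]
    return np.stack([np.sin(th)*x/r,np.sin(th)*y/r,np.cos(th)],-1)
def fish(p,z=None):
    Rm=cv2.Rodrigues(np.array(p["rvec"],float))[0];t=np.array(p["tvec"],float).ravel();d=ray_f(p)
    if z is None: return (d/d[...,2:]*p["range_z"][...,None]-t)@Rm
    o=-Rm.T@t;dw=d@Rm;return o+dw*((z-o[2])/dw[...,2:])
def ang(r):
    (c,s,a)=r;b=cv2.boxPoints(r);e=max([(b[1]-b[0]),(b[2]-b[1])],key=np.linalg.norm)
    if e[1]<0:e=-e
    return np.degrees(np.arctan2(-e[0],e[1]))
E
python3 - <<'E'
from h import *
p=dict(np.load("w1.npz"));W=fish(p)
f=p["frame"];m=redmask(f);n=cv2.connectedComponentsWithStats(m.astype(np.uint8))
def rep(s,q):
    r=cv2.minAreaRect((q[:,:2]*1000).astype(np.float32));print(s,len(q),"mean",np.round(q.mean(0),4),"rect",np.round(r[0],1),np.round(r[1],1),"yaw",round(ang(r),2))
    c=q[:,:2]-q[:,:2].mean(0);w,v=np.linalg.eigh(c.T@c);e=v[:,1]*np.sign(v[1,1]);print("   pca",np.degrees(np.arctan2(-e[0],e[1])))
box=np.zeros((400,640),bool);box[60:230,260:370]=1
Z=W[...,2]
t=box&(Z>.072)&(Z<.09)
v=np.mgrid[:400,:640][0]
rep("red",W[t&(v>145)]);rep("black",W[t&(v<145)])
rep("red flat",fish(p,.079)[t&(v>145)]);rep("black flat",fish(p,.079)[t&(v<145)])
rep("blk",W[box&(Z>.04)&(Z<.05)])
rep("flange",W[box&(Z>.006)&(Z<.018)])
print(np.median(Z[t&(v>145)]),np.median(Z[box&(Z>.04)&(Z<.05)]))
E
```

```text
red 666 mean [0.4579 0.0927 0.0796] rect [458.4  92. ] [14.2 49.3] yaw 11.86
   pca 11.324967552397249
black 689 mean [0.4436 0.1798 0.0795] rect [443.7 180. ] [13.8 49.3] yaw 9.82
   pca 10.116435702883816
red flat 666 mean [0.4579 0.0926 0.079 ] rect [458.3  92.5] [14.1 50.2] yaw 11.81
   pca 11.304115424206532
black flat 689 mean [0.4436 0.1799 0.079 ] rect [443.7 179.9] [13.7 49.2] yaw 9.78
   pca 10.103421065067769
blk 6125 mean [0.4507 0.1376 0.046 ] rect [450.9 135.7] [ 63. 151.] yaw 9.14
   pca 8.857979321936803
flange 2577 mean [0.4492 0.1372 0.0129] rect [451.1 135.7] [ 96.9 151.3] yaw 9.27
   pca 22.502921998626803
0.0796918422680373 0.04602831166007576
```

```bash
python3 - <<'E'
from h import *
p=dict(np.load("w1.npz"));W=fish(p)[:225]
a=np.radians(102);d=W[...,:2]-np.array([.4583,.0924]);
xt=d@[np.cos(a),np.sin(a)];yt=d@[np.sin(a),-np.cos(a)]
ok=(p["range_z"][:225]>0)
for z in(.06,.1,.13,.18,.25):
    s=ok&(W[...,2]>z)&(abs(xt)<.09)&(W[...,2]<.4);print(z,np.round(np.sort(abs(yt[s]))[:3],3), np.round(np.hypot(xt,yt)[ok&(W[...,2]>z)].min(),3))
E
```

```text
0.06 [0. 0. 0.] 0.0
0.1 [0.096 0.097 0.097] 0.097
0.13 [0.097 0.097 0.097] 0.097Traceback (most recent call last):
  File "<stdin>", line 7, in <module>
    return umr_minimum(a, axis, None, out, keepdims, initial, where)
ValueError: zero-size array to reduction operation minimum which has no identity
```

Request:
step_arm:
  commands:
    - [[0.13,-0.12,2.8],[0,0,0.009]]
    - [[0,0,2.8],[0,0,0]]
    - [[0,0,2.8],[0,0,0]]
    - [[0,0,2.6],[0,0,0]]
    - [[0,0,0],[0,0,0]]
    - [[0,0,0],[0,0,0]]
    - [[0,0,0],[0,0,0]]

```text
clock: 4.1
eef_pos: [0.4588, 0.0925, 0.296]
tool_rot: [179.9, -0.0, 101.5]
contact_force: [0.1, -0.3, 0.7]
gripper_width: 0.092
```

```bash
python3 - <<'E'
from h import *
p=env.capture("wrist");cv2.imwrite("pics/wrist2.png",p["frame"])
np.savez("w2.npz",**{k:np.array(v) for k,v in p.items()})
o=env.get_obs();print(o["clock"],o["eef_pos"],o["tool_rot"],o["contact_force"])
E
```

```text
4.15 [0.45885089 0.09250285 0.29606803] [1.79868904e+02 1.76202082e-03 1.01464036e+02] [ 0.0739152   0.08554499 -0.28950924]
```

View pics/wrist2.png

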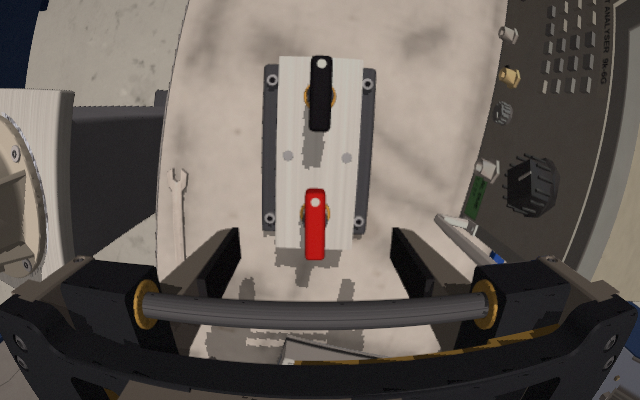

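```bash
python3 - <<'E'
from h import *
for fn in("w1.npz","w2.npz"):
    p=dict(np.load(fn));W=fish(p)[:225,245:];ok=p["range_z"][:225,245:]>0
    W=W[ok]
    d=W[:,:2]-np.array([.4583,.0924]);r=np.hypot(*d.T);az=np.degrees(np.arctan2(d[:,1],d[:,0]))
    for z in(.09,.11,.13,.14,.15,.16):
        s=(W[:,2]>z)&(r<.16)
        print(fn,z,s.sum(),(r[s].min(),np.round(az[s][r[s].argmin()]),W[s][r[s].argmin()]) if s.any() else"", W[:,2].max())
E
```

```text
w1.npz 0.09 5131 (np.float64(0.09667555360635043), np.float64(7.0), array([0.55415502, 0.10496895, 0.10916459])) 0.17123511577536485
w1.npz 0.11 4675 (np.float64(0.0972621331656979), np.float64(8.0), array([0.55465098, 0.10568197, 0.13383013])) 0.17123511577536485
w1.npz 0.13 3563 (np.float64(0.0972621331656979), np.float64(8.0), array([0.55465098, 0.10568197, 0.13383013])) 0.17123511577536485
w1.npz 0.14 2684 (np.float64(0.09865224097247631), np.float64(7.0), array([0.55618756, 0.10465932, 0.14134526])) 0.17123511577536485
w1.npz 0.15 1929 (np.float64(0.10838435943153167), np.float64(8.0), array([0.56571903, 0.10683332, 0.15043308])) 0.17123511577536485
w1.npz 0.16 1175 (np.float64(0.13825199217117234), np.float64(8.0), array([0.59514354, 0.112084  , 0.16244759])) 0.17123511577536485
w2.npz 0.09 5911 (np.float64(0.12425048576165562), np.float64(23.0), array([0.57264487, 0.14101515, 0.11337933])) 0.1708963492499031
w2.npz 0.11 5433 (np.float64(0.12425048576165562), np.float64(23.0), array([0.57264487, 0.14101515, 0.11337933])) 0.1708963492499031
w2.npz 0.13 3564 (np.float64(0.1279840962942167), np.float64(26.0), array([0.57351538, 0.14812562, 0.13284814])) 0.1708963492499031
w2.npz 0.14 2213 (np.float64(0.141626674993856), np.float64(20.0), array([0.59112696, 0.1415438 , 0.14132944])) 0.1708963492499031
w2.npz 0.15 1508 (np.float64(0.14371717967534345), np.float64(21.0), array([0.59214833, 0.14473787, 0.15192623])) 0.1708963492499031
w2.npz 0.16 660 (np.float64(0.1483600255936442), np.float64(22.0), array([0.5955558 , 0.14871645, 0.1602277 ])) 0.1708963492499031
```

```bash
python3 - <<'E'
from h import *
p=dict(np.load("w1.npz"));W=fish(p)
for u in range(400,470,8):
    for v in range(185,230,6):
        if W[v,u,2]>.06 and W[v,u,2]<.3: print((v,u),np.round(W[v,u],3),end=" ")
    print()
p=env.capture("scene");C=cloud(p);f=p["frame"]
cv2.imwrite("pics/scenez.png",cv2.resize(f[100:220,220:380],None,fx=5,fy=5))
s=(C[...,0]>.53)&(C[...,0]<.62)&(C[...,1]>.0)&(C[...,1]<.3)&(C[...,2]>.05)&(C[...,2]<.25)
v,u=np.where(s)
for a,b in list(zip(v,u))[::12]: print((int(a),int(b)),np.round(C[a,b],3),end=" ")
E
```

```text
(191, 408) [0.557 0.11  0.072] (197, 408) [0.555 0.105 0.083] 
(197, 416) [0.557 0.11  0.099] (203, 416) [0.555 0.106 0.108] 
(203, 424) [0.558 0.11  0.121] (209, 424) [0.555 0.107 0.132] 
(209, 432) [0.56  0.11  0.138] (215, 432) [0.559 0.106 0.144] 
(185, 440) [0.592 0.124 0.071] (191, 440) [0.591 0.118 0.077] (197, 440) [0.592 0.113 0.08 ] (215, 440) [0.564 0.109 0.148] (221, 440) [0.565 0.104 0.15 ] 
(185, 448) [0.593 0.128 0.088] (191, 448) [0.592 0.123 0.094] (197, 448) [0.591 0.118 0.1  ] (203, 448) [0.592 0.112 0.103] (209, 448) [0.595 0.106 0.1  ] (215, 448) [0.573 0.109 0.146] (221, 448) [0.573 0.105 0.149] 
(185, 456) [0.592 0.132 0.108] (191, 456) [0.593 0.127 0.111] (197, 456) [0.593 0.122 0.114] (203, 456) [0.593 0.117 0.118] (209, 456) [0.591 0.112 0.124] (215, 456) [0.595 0.106 0.12 ] (221, 456) [0.581 0.107 0.149] 
(185, 464) [0.593 0.136 0.122] (191, 464) [0.593 0.131 0.125] (197, 464) [0.592 0.126 0.13 ] (203, 464) [0.592 0.121 0.134] (209, 464) [0.592 0.116 0.137] (215, 464) [0.595 0.11  0.135] (221, 464) [0.589 0.108 0.149] (227, 464) [0.591 0.103 0.149] 
(106, 2
[... 2950 characters left out ...]
0.594 0.143 0.075] (158, 323) [0.605 0.096 0.089] (159, 307) [0.556 0.1   0.096] (159, 319) [0.596 0.103 0.086] (160, 309) [0.593 0.154 0.064] (160, 321) [0.601 0.101 0.082] (161, 312) [0.596 0.141 0.065] (161, 324) [0.611 0.101 0.077] (162, 313) [0.594 0.133 0.066] (162, 325) [0.614 0.1   0.074] (163, 314) [0.592 0.123 0.067] (163, 326) [0.613 0.094 0.073] (164, 315) [0.596 0.125 0.062] (165, 304) [0.579 0.157 0.051] (165, 317) [0.595 0.112 0.065] (166, 309) [0.562 0.1   0.074] (166, 323) [0.606 0.099 0.064] (167, 318) [0.596 0.109 0.059] (168, 315) [0.594 0.122 0.052] (169, 307) [0.557 0.102 0.066] (169, 324) [0.61  0.099 0.054] (170, 323) [0.606 0.098 0.052] (173, 309) [0.562 0.1   0.053]
```

View pics/scenez.png

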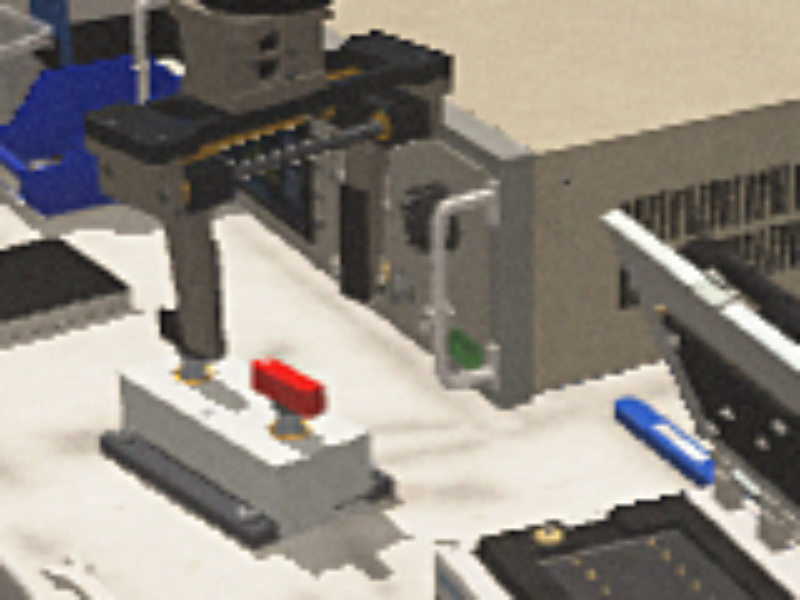

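```bash
python3 - <<'E'
from h import *
p=dict(np.load("w2.npz"));W=fish(p);Z=W[...,2];v,u=np.mgrid[:400,:640]
def rep(s,q):
    r=cv2.minAreaRect((q[:,:2]*1000).astype(np.float32));print(s,len(q),"mean",np.round(q.mean(0),4),"rect",np.round(r[0],1),np.round(r[1],1),"yaw",round(ang(r),2))
box=(u>250)&(u<390)&(v>45)&(v<280)
t=box&(Z>.072)&(Z<.09)
F=fish(p,.079)
rep("red",F[t&(v>160)]);rep("black",F[t&(v<160)]);rep("blk",W[box&(Z>.04)&(Z<.05)])
print(Z[t&(v>160)].mean())
E
```

```text
red 1395 mean [0.4575 0.0936 0.079 ] rect [457.4  92.9] [13.7 50.2] yaw 11.98
black 1632 mean [0.4439 0.1798 0.079 ] rect [443.7 179.9] [14.1 48.9] yaw 9.25
blk 12604 mean [0.4504 0.1384 0.046 ] rect [451.1 135.7] [ 62.6 150.8] yaw 9.11
0.07938499196208589
```

Request:
step_arm:
  commands:
    - [[0.07,-0.11,2.0],[0,0,-0.007]]
    - [[0,0,1.4],[0,0,0]]
    - [[0,0,0.45],[0,0,0]]
    - [[0,0,0],[0,0,0]]
    - [[0,0,0],[0,0,0]]

```text
clock: 4.7
eef_pos: [0.4574, 0.0929, 0.2569]
tool_rot: [179.9, -0.0, 101.9]
contact_force: [0.4, 0.3, -0.1]
gripper_width: 0.0919
```

Request:
step_arm:
  commands:
    - [[0,0,0],[0,0,0]]
    - [[0,0,0],[0,0,0]]
    - [[0,0,0],[0,0,0]]
    - [[0,0,0],[0,0,0]]
    - [[0,0,0],[0,0,0]]
    - [[0,0,0],[0,0,0]]
    - [[0,0,0],[0,0,0]]
    - [[0,0,0],[0,0,0]]
  grip: 0
  squeeze: 55

```text
clock: 5.5
eef_pos: [0.457, 0.0928, 0.2562]
tool_rot: [-180.0, 0.0, 101.9]
contact_force: [-0.5, -0.1, -0.4]
gripper_width: 0.0296
```

```bash
python3 - <<'E'
from h import *
p=env.capture("wrist");cv2.imwrite("pics/wrist3.png",p["frame"])
p=env.capture("scene");cv2.imwrite("pics/scene3.png",cv2.resize(p["frame"][100:220,220:380],None,fx=5,fy=5))
o=env.get_obs()
for k in o: print(k,np.round(o[k],4))
E
```

```text
clock 5.6
joints [ 1.130180e+01  1.849750e+01  1.196687e+02 -1.800000e-03  4.184120e+01
 -5.567000e-01]
joint_velocities [ 0.0349  0.0078 -0.0245 -0.0102 -0.0651  0.0148]
tau [ 8.00000e-04 -4.61114e+01 -2.23271e+01  5.10000e-02  1.65000e-02
  2.00000e-04]
eef_pos [0.457  0.0929 0.2561]
tool_rot [-1.799925e+02  1.100000e-03  1.018598e+02]
contact_force [-1.289   0.4489 -0.3621]
wrist_torque [-0.024   0.0445  0.018 ]
gripper_width 0.0222
```

View pics/wrist3.png

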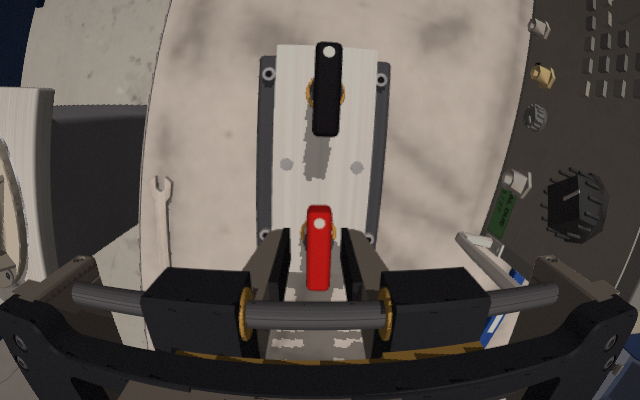

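View pics/scene3.png

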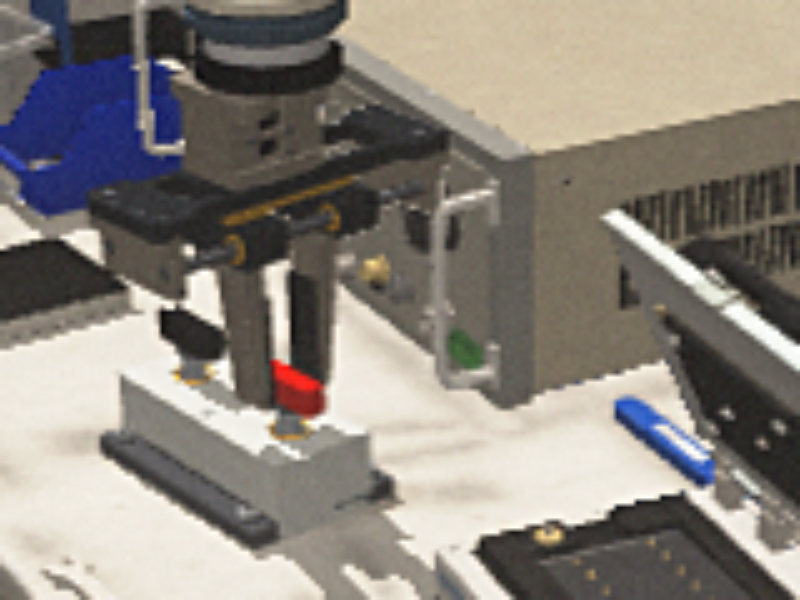

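The fingers are closing on either side of the red bar (row 250, col 318), and the bar sits centred between the pads. I'll let them finish closing.

Request:
step_arm:
  commands:
    - [[0,0,0],[0,0,0]]
    - [[0,0,0],[0,0,0]]
    - [[0,0,0],[0,0,0]]
    - [[0,0,0],[0,0,0]]

```text
clock: 6.0
eef_pos: [0.4574, 0.093, 0.2563]
tool_rot: [179.9, -0.0, 101.9]
contact_force: [3.6, 0.6, -2.6]
gripper_width: 0.0132
```

```bash
python3 - <<'E'
from h import *
o=env.get_obs()
for k in o: print(k,np.round(o[k],4))
E
```

```text
clock 6.0
joints [ 1.130280e+01  1.849400e+01  1.196366e+02  3.000000e-03  4.179800e+01
 -5.577000e-01]
joint_velocities [ 0.0021  0.0463 -0.0191  0.063  -0.0153 -0.0063]
tau [-1.04700e-01 -4.62783e+01 -2.01015e+01 -2.97000e-02  1.39740e+00
 -1.58000e-02]
eef_pos [0.4574 0.093  0.2563]
tool_rot [ 1.799286e+02 -1.300000e-03  1.018582e+02]
contact_force [ 3.606   0.5747 -2.5629]
wrist_torque [ 0.1444 -0.6897 -0.0061]
gripper_width 0.0132
```

Request:
step_arm:
  commands:
    - [[0,0,-0.05],[0,0,-0.03]]
    - [[0,0,-0.06],[0,0,-0.04]]
    - [[0,0,-0.06],[0,0,-0.04]]
    - [[0,0,-0.06],[0,0,-0.04]]
    - [[0,0,-0.06],[0,0,-0.04]]

```text
clock: 6.5
eef_pos: [0.4569, 0.0929, 0.258]
tool_rot: [-180.0, -0.0, 112.8]
contact_force: [7.1, 2.1, -19.7]
gripper_width: 0.0133
```

```bash
python3 - <<'E'
from h import *
o=env.get_obs()
for k in("eef_pos","tool_rot","contact_force","wrist_torque","gripper_width"): print(k,np.round(o[k],4))
E
```

```text
eef_pos [0.4569 0.0929 0.258 ]
tool_rot [-1.799902e+02 -5.600000e-03  1.128361e+02]
contact_force [  7.1113   2.0757 -19.7404]
wrist_torque [ 0.3035 -1.3814 -0.0076]
gripper_width 0.0133
```

Request:
step_arm:
  commands:
    - [[0,-0.05,-0.05],[0,0,-0.04]]
    - [[0,-0.03,-0.05],[0,0,-0.04]]
    - [[0,0,-0.05],[0,0,-0.05]]

```text
clock: 6.8
eef_pos: [0.4565, 0.0926, 0.2597]
tool_rot: [180.0, 0.0, 120.3]
contact_force: [7.0, 2.0, -18.6]
gripper_width: 0.0133
```

```bash
python3 - <<'E'
from h import *
o=env.get_obs()
for k in("eef_pos","tool_rot","contact_force","wrist_torque","gripper_width"): print(k,np.round(o[k],4))
p=env.capture("wrist");cv2.imwrite("pics/wrist4.png",p["frame"])
o=env.get_obs()
for k in("eef_pos","tool_rot","contact_force","wrist_torque","gripper_width"): print(k,np.round(o[k],4))
np.savez("w4.npz",**{k:np.array(v) for k,v in p.items()})
E
```

```text
eef_pos [0.4565 0.0926 0.2597]
tool_rot [1.799577e+02 3.600000e-03 1.202813e+02]
contact_force [  6.9623   2.022  -18.5744]
wrist_torque [ 0.4372 -1.507  -0.0181]
gripper_width 0.0133
eef_pos [0.4564 0.0926 0.2597]
tool_rot [1.799655e+02 5.600000e-03 1.204865e+02]
contact_force [  7.2077   2.6314 -16.9257]
wrist_torque [ 0.417  -1.4566 -0.0535]
gripper_width 0.0132
```

View pics/wrist4.png

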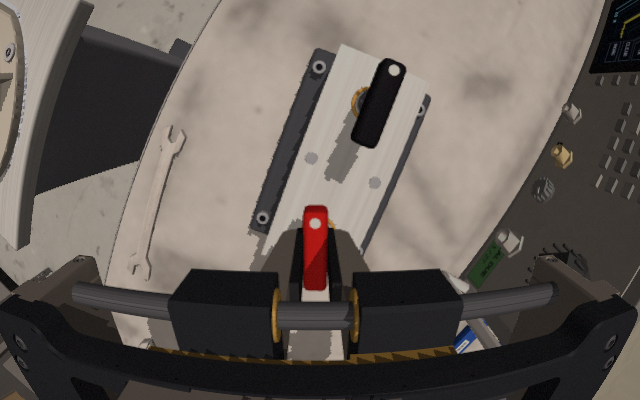

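```bash
cat >> h.py <<'E'
def redrep(p):
    W=fish(p);Z=W[...,2];n,l,s,c=cv2.connectedComponentsWithStats(redmask(p["frame"]).astype(np.uint8))
    i=1+s[1:,4].argmax();m=(l==i);q=W[m];zt=np.percentile(q[:,2],80)
    q=q[abs(q[:,2]-zt)<.004];r=cv2.minAreaRect((q[:,:2]*1000).astype(np.float32))
    print("red top z",round(zt,4),"c",np.round(r[0],1),np.round(r[1],1),"yaw",round(ang(r),2))
    v,u=np.mgrid[:400,:640];b=(Z>.04)&(Z<.051)&(v<250)&(W[...,0]<.53)&(W[...,0]>.3)
    r=cv2.minAreaRect((W[b][:,:2]*1000).astype(np.float32));print("block",np.round(r[0],1),np.round(r[1],1),round(ang(r),2))
E
python3 -c "
from h import *
redrep(dict(np.load('w3.npz')) if 0 else dict(np.load('w4.npz')))
redrep(dict(np.load('w2.npz')))"
```

```text
red top z 0.0835 c [452.6  98.2] [12.  33.8] yaw 29.68
block [450.8 137.9] [ 63.  146.7] 9.15
red top z 0.0803 c [458.2  92. ] [12.1 48.9] yaw 10.95
block [451.1 135.7] [ 62.6 150.8] 9.11
```

Request:
step_arm:
  commands:
    - [[0,0.04,-0.06],[0,0,0.05]]
    - [[0,0.04,-0.06],[0,0,0.055]]
    - [[0,0.04,-0.06],[0,0,0.055]]
    - [[0,0.02,-0.06],[0,0,0.055]]
    - [[0,0,-0.06],[0,0,0.055]]
    - [[0,0,-0.06],[0,0,0.055]]
    - [[0,0,-0.06],[0,0,0.055]]

```text
clock: 7.55
eef_pos: [0.4572, 0.093, 0.2637]
tool_rot: [-179.9, 0.0, 98.3]
contact_force: [5.8, 0.6, -17.7]
gripper_width: 0.0134
```

```bash
python3 - <<'E'
from h import *
o=env.get_obs()
for k in("eef_pos","tool_rot","contact_force","wrist_torque","gripper_width"): print(k,np.round(o[k],4))
E
```

```text
eef_pos [0.4572 0.093  0.2637]
tool_rot [-1.799484e+02  1.970000e-02  9.830860e+01]
contact_force [  5.7722   0.5813 -17.6847]
wrist_torque [ 0.086  -1.3147  0.0757]
gripper_width 0.0134
```

Request:
step_arm:
  commands:
    - [[0,0.03,-0.06],[0,0,0.057]]
    - [[0,0.03,-0.06],[0,0,0.057]]
    - [[0,0,-0.06],[0,0,0.057]]
    - [[0,0,-0.06],[0,0,0.057]]
    - [[0,0,-0.06],[0,0,0.057]]
    - [[0,0,-0.06],[0,0,0.057]]
    - [[0,0,-0.02],[0,0,0]]

```text
clock: 8.25
eef_pos: [0.4578, 0.0931, 0.2677]
tool_rot: [-179.9, 0.0, 78.8]
contact_force: [5.1, 0.1, -14.8]
gripper_width: 0.0135
```

```bash
python3 - <<'E'
from h import *
p=env.capture("wrist");cv2.imwrite("pics/wrist5.png",p["frame"]);redrep(p)
p=env.capture("scene");cv2.imwrite("pics/scene5.png",cv2.resize(p["frame"][100:220,220:380],None,fx=5,fy=5))
o=env.get_obs()
for k in("eef_pos","tool_rot","contact_force","wrist_torque","gripper_width"): print(k,np.round(o[k],4))
E
```

```text
red top z 0.0917 c [455.9  92. ] [48.2 12.6] yaw -10.58
block [450.9 136.2] [ 62.7 150.4] 9.27
eef_pos [0.4578 0.0932 0.268 ]
tool_rot [-1.799508e+02  2.300000e-02  7.892320e+01]
contact_force [  4.3257   0.3003 -14.6066]
wrist_torque [ 0.073  -0.8967 -0.0062]
gripper_width 0.0131
```

View pics/wrist5.png

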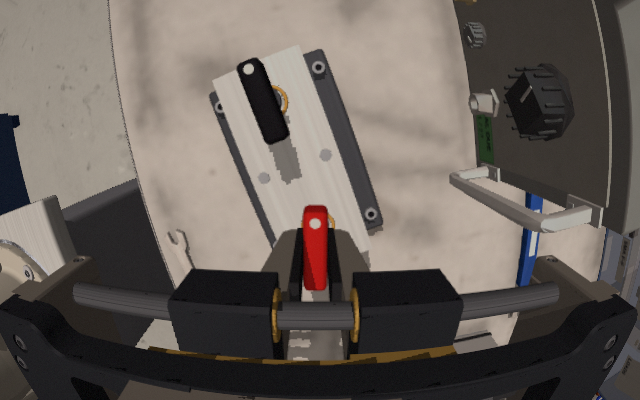

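View pics/scene5.png

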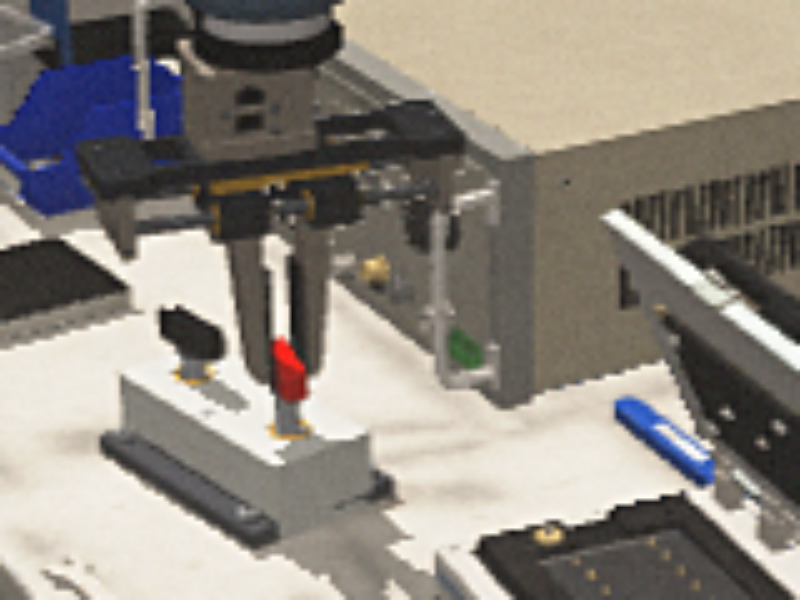

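Request:
step_arm:
  commands:
    - [[0,0,-0.12],[0,0,0]]
    - [[0,0,-0.12],[0,0,0]]
    - [[0,0,-0.12],[0,0,0]]
    - [[0,0,-0.12],[0,0,0]]
    - [[0,0,-0.12],[0,0,0]]
    - [[0,0,-0.12],[0,0,0]]
    - [[0,0,-0.2],[0,0,0]]
    - [[0,0,-0.2],[0,0,0]]
    - [[0,0,-0.3],[0,0,0]]
    - [[0,0,-0.3],[0,0,0]]

```text
clock: 9.35
eef_pos: [0.4581, 0.0932, 0.2861]
tool_rot: [-180.0, -0.0, 78.8]
contact_force: [-0.5, 0.0, -1.1]
gripper_width: 0.0135
```

Request:
step_arm:
  commands:
    - [[0,0,-0.3],[0,0,0]]
    - [[0,0,-0.3],[0,0,0]]
    - [[0,0,-0.5],[0,0,0]]
    - [[0,0,-1],[0,0,0]]
    - [[0,0,-1.5],[0,0,0]]
    - [[0,0,-2],[0,0,0]]
    - [[0,0,-2],[0,0,0]]
    - [[0,0,-1],[0,0,0]]
    - [[0,0,0],[0,0,0]]

```text
clock: 10.25
eef_pos: [0.4585, 0.0933, 0.3733]
tool_rot: [179.8, -0.1, 78.8]
contact_force: [0.5, 0.3, -0.6]
gripper_width: 0.0134
```

```bash
python3 - <<'E'
from h import *
p=env.capture("scene");cv2.imwrite("pics/scene6.png",p["frame"])
W=cloud(p)
for n,t in(("d","dish_middle"),):
    print(env.spot_point(p,t)[:1])
p=env.capture("top");cv2.imwrite("pics/top6.png",p["frame"]);C=cloud(p)
c=C[140:225,315:415];k=c[(c[...,2]>.1)&(c[...,2]<.25)];print("lid",k.min(0),k.max(0),np.sort(k[:,2])[-5:])
k=c[(c[...,2]>.03)&(c[...,2]<.25)];print(k.min(0),k.max(0))
o=env.get_obs()
for k in("clock","eef_pos","tool_rot","contact_force","wrist_torque","gripper_width","joints"): print(k,np.round(o[k],4))
E
```

```text
[{'pixel': [293.5, 387.6], 'p': 0.75}]
lid [ 0.52138396 -0.28453208  0.10069334] [ 0.60108619 -0.07380938  0.21730107] [0.21644573 0.21686446 0.21691707 0.21693317 0.21730107]
[ 0.40050414 -0.32937735  0.03003895] [ 0.64800247 -0.06255641  0.21730107]
clock 10.4
eef_pos [0.4578 0.0931 0.3711]
tool_rot [-1.799462e+02  2.220000e-02  7.882560e+01]
contact_force [ 0.8042  0.0808 -1.1707]
wrist_torque [-0.0061  0.1298  0.0331]
gripper_width 0.013
joints [1.131740e+01 8.347700e+00 1.142627e+02 1.000000e-04 5.744780e+01
 2.249180e+01]
```

View pics/scene6.png

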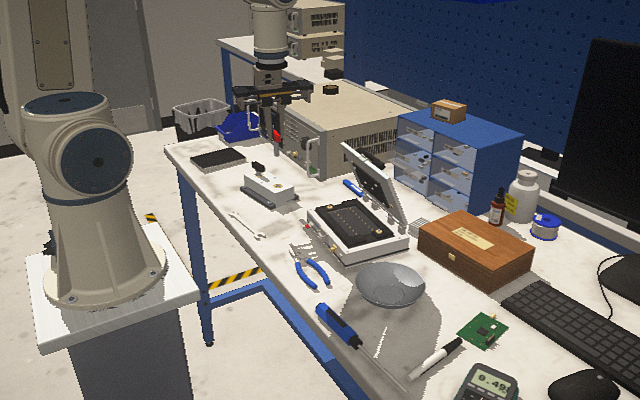

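The pin is fully out and held. The lid spans x 0.52–0.60, y −0.28 to −0.07, and its top is at 0.217. I'll raise the arm and then cross.

Request:
step_arm:
  commands:
    - [[0,0,-2.5],[0,0,0]]
    - [[0,0,-4.0],[0,0,0]]
    - [[0,0,-4.0],[0,0,0]]
    - [[0,0,-2.0],[0,0,0]]
    - [[0,0,0],[0,0,0]]
    - [[0,0,0],[0,0,0]]

```text
clock: 11.0
eef_pos: [0.4579, 0.0932, 0.4954]
tool_rot: [-179.9, 0.0, 78.8]
contact_force: [-0.8, 0.2, -1.5]
gripper_width: 0.0132
```

Request:
step_arm:
  commands:
    - [[-2.0,0.43,0],[0,0,0]]
    - [[-4.0,0.87,0],[0,0,0]]
    - [[-4.0,0.87,0],[0,0,0]]
    - [[-4.0,0.87,0],[0,0,0]]
    - [[-4.0,0.87,0],[0,0,0]]
    - [[-4.0,0.87,0],[0,0,0]]
    - [[-4.0,0.87,0],[0,0,0]]
    - [[-4.0,0.87,0],[0,0,0]]
    - [[-4.0,0.87,0],[0,0,0]]
    - [[-4.0,0.87,0],[0,0,0]]
    - [[-4.0,0.87,0],[0,0,0]]
    - [[-4.0,0.87,0],[0,0,0]]

```text
clock: 12.2
eef_pos: [0.4666, -0.379, 0.4938]
tool_rot: [-179.8, -0.1, 78.8]
contact_force: [0.8, 1.0, -1.4]
gripper_width: 0.0133
```

Request:
step_arm:
  commands:
    - [[0,0,0],[0,0,0]]
    - [[0,0,0],[0,0,0]]
    - [[0,0,0],[0,0,0]]

```text
clock: 12.5
eef_pos: [0.467, -0.3766, 0.4951]
tool_rot: [-179.9, -0.1, 78.8]
contact_force: [0.5, 1.2, -1.0]
gripper_width: 0.0133
```

```bash
python3 - <<'E'
from h import *
p=env.capture("wrist");cv2.imwrite("pics/wrist7.png",p["frame"])
W=fish(p);Z=W[...,2]
p=env.capture("scene");cv2.imwrite("pics/scene7.png",p["frame"])
o=env.get_obs()
for k in("clock","eef_pos","tool_rot","contact_force","wrist_torque","gripper_width","joints"): print(k,np.round(o[k],4))
s=(Z>.02)&(Z<.045)&(np.hypot(W[...,0]-.467,W[...,1]+.378)<.085)
q=W[s];print(len(q),q.min(0),q.max(0),cv2.minEnclosingCircle((q[:,:2]*1000).astype(np.float32)))
E
```

```text
clock 12.6
eef_pos [ 0.4672 -0.3763  0.4962]
tool_rot [-1.799453e+02 -4.250000e-02  7.889270e+01]
contact_force [-0.4141 -0.4489 -1.368 ]
wrist_torque [-0.0489  0.0462 -0.0168]
gripper_width 0.0133
joints [-3.89952e+01  1.38549e+01  9.06086e+01  1.23000e-02  7.56047e+01
 -2.78909e+01]
2422 [ 0.39542545 -0.44607639  0.02000091] [ 0.53419873 -0.30838867  0.03730189] ((465.0329284667969, -378.1266174316406), 69.82162475585938)
```

View pics/wrist7.png

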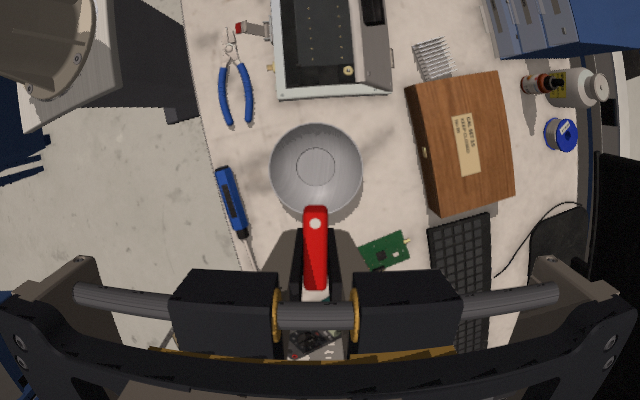

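View pics/scene7.png

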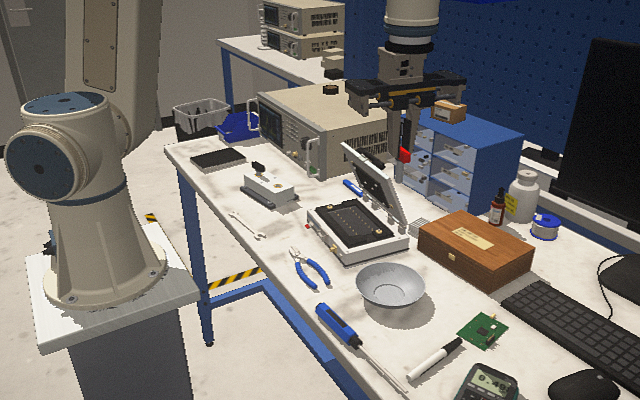

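Request:
step_arm:
  commands:
    - [[-0.18,-0.12,-0.0],[0,0,0]]
    - [[0,0,3.0],[0,0,0]]
    - [[0,0,4.0],[0,0,0]]
    - [[0,0,4.0],[0,0,0]]
    - [[0,0,4.0],[0,0,0]]
    - [[0,0,4.0],[0,0,0]]
    - [[0,0,3.0],[0,0,0]]
    - [[0,0,1.5],[0,0,0]]
    - [[0,0,0],[0,0,0]]
    - [[0,0,0],[0,0,0]]

```text
clock: 13.6
eef_pos: [0.4661, -0.3792, 0.263]
tool_rot: [179.9, 0.0, 78.8]
contact_force: [-0.2, -0.1, -0.9]
gripper_width: 0.013
```

Request:
step_arm:
  commands:
    - [[0,0,0.4],[0,0,0]]
    - [[0,0,0.3],[0,0,0]]
    - [[0,0,0.2],[0,0,0]]
    - [[0,0,0],[0,0,0]]

```text
clock: 14.0
eef_pos: [0.4655, -0.379, 0.2529]
tool_rot: [180.0, 0.0, 78.8]
contact_force: [0.1, 0.4, -1.1]
gripper_width: 0.0134
```

```bash
python3 - <<'E'
from h import *
p=env.capture("scene");cv2.imwrite("pics/scene8.png",cv2.resize(p["frame"][200:320,310:470],None,fx=5,fy=5))
o=env.get_obs()
for k in("clock","eef_pos","tool_rot","contact_force","wrist_torque","gripper_width"): print(k,np.round(o[k],4))
E
```

```text
clock 14.05
eef_pos [ 0.4655 -0.379   0.2529]
tool_rot [1.799931e+02 4.800000e-03 7.882370e+01]
contact_force [-0.6797 -0.4685 -1.8241]
wrist_torque [-0.0834  0.1043 -0.0442]
gripper_width 0.0134
```

View pics/scene8.png

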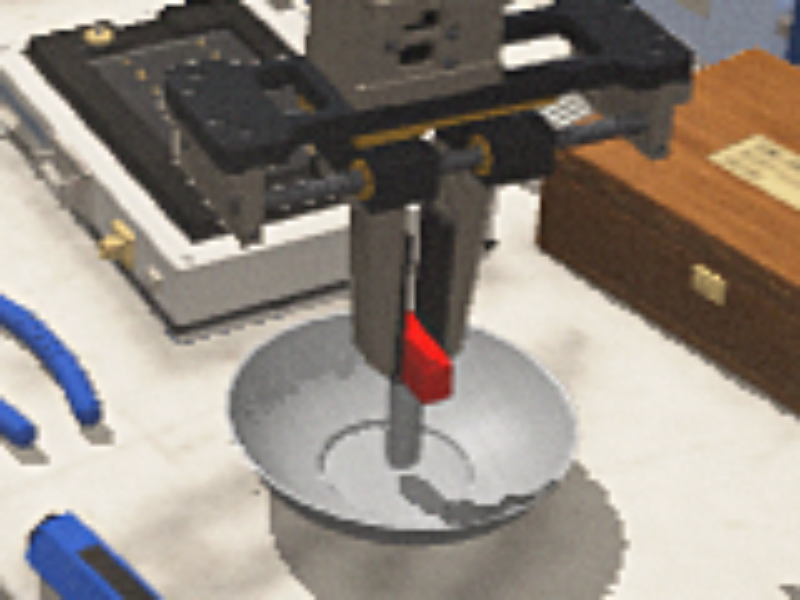

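The foot hangs just above the dish floor, close to its middle. I'll lower gently until it touches.

Request:
step_arm:
  commands:
    - [[0,0,0.2],[0,0,0]]
    - [[0,0,0.2],[0,0,0]]
    - [[0,0,0.1],[0,0,0]]
    - [[0,0,0],[0,0,0]]

```text
clock: 14.45
eef_pos: [0.4655, -0.3789, 0.2475]
tool_rot: [-180.0, -0.0, 78.8]
contact_force: [0.6, 0.0, -1.3]
gripper_width: 0.0133
```

Request:
step_arm:
  commands:
    - [[0,0,0.1],[0,0,0]]
    - [[0,0,0.1],[0,0,0]]
    - [[0,0,0],[0,0,0]]

```text
clock: 14.75
eef_pos: [0.4655, -0.3789, 0.2456]
tool_rot: [-180.0, -0.0, 78.8]
contact_force: [-0.6, -0.3, -0.6]
gripper_width: 0.0128
```

Request:
step_arm:
  commands:
    - [[0,0,0.1],[0,0,0]]
    - [[0,0,0.1],[0,0,0]]
    - [[0,0,0],[0,0,0]]

```text
clock: 15.05
eef_pos: [0.4658, -0.3792, 0.2453]
tool_rot: [180.0, 0.0, 78.8]
contact_force: [-2.4, 2.3, 14.0]
gripper_width: 0.0134
```

Request:
step_arm:
  commands:
    - [[0,0,-0.15],[0,0,0]]
    - [[0,0,0],[0,0,0]]

```text
clock: 15.25
eef_pos: [0.4657, -0.379, 0.2455]
tool_rot: [180.0, 0.0, 78.8]
contact_force: [0.4, -0.6, -1.7]
gripper_width: 0.0136
```

Request:
step_arm:
  commands:
    - [[0,0,0],[0,0,0]]
    - [[0,0,0],[0,0,0]]
    - [[0,0,0],[0,0,0]]
    - [[0,0,0],[0,0,0]]
    - [[0,0,0],[0,0,0]]
    - [[0,0,0],[0,0,0]]
  grip: 0.7

```text
clock: 15.85
eef_pos: [0.4656, -0.379, 0.2453]
tool_rot: [-180.0, 0.0, 78.8]
contact_force: [-0.3, 0.5, -0.1]
gripper_width: 0.059
```

Request:
step_arm:
  commands:
    - [[0,0,-0.5],[0,0,0]]
    - [[0,0,-1.5],[0,0,0]]
    - [[0,0,-3],[0,0,0]]
    - [[0,0,-4],[0,0,0]]
    - [[0,0,-4],[0,0,0]]
    - [[0,0,-4],[0,0,0]]
    - [[0,0,0],[0,0,0]]
    - [[0,0,0],[0,0,0]]

```text
clock: 16.65
eef_pos: [0.4655, -0.3789, 0.4173]
tool_rot: [179.8, 0.1, 78.8]
contact_force: [-0.5, 0.1, -0.5]
gripper_width: 0.064
```

```bash
python3 - <<'E'
from h import *
p=env.capture("scene");f=p["frame"];cv2.imwrite("pics/scene9.png",np.hstack([cv2.resize(f[220:320,330:450],None,fx=3.3,fy=3.3),cv2.resize(f[130:230,230:350],None,fx=3.3,fy=3.3)]))
W=cloud(p);m=redmask(f);print(W[m].mean(0),m.sum())
p=env.capture("wrist");cv2.imwrite("pics/wrist9.png",p["frame"])
o=env.get_obs()
for k in("clock","eef_pos","contact_force","gripper_width"): print(k,np.round(o[k],4))
E
```

```text
[ 0.47490539 -0.37034524  0.06505704] 184
clock 16.75
eef_pos [ 0.4651 -0.3786  0.4147]
contact_force [-0.2573 -0.5561 -0.1474]
gripper_width 0.0643
```

View pics/scene9.png

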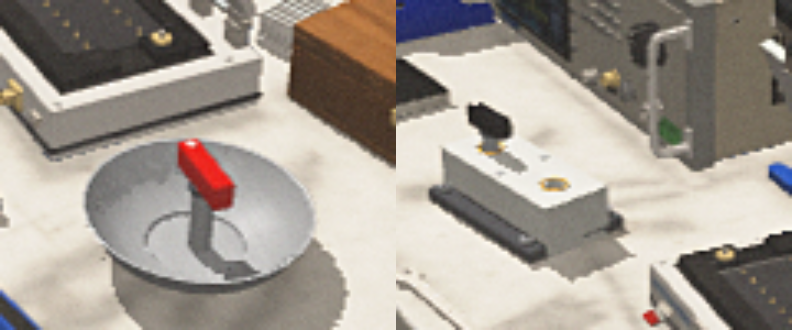

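View pics/wrist9.png

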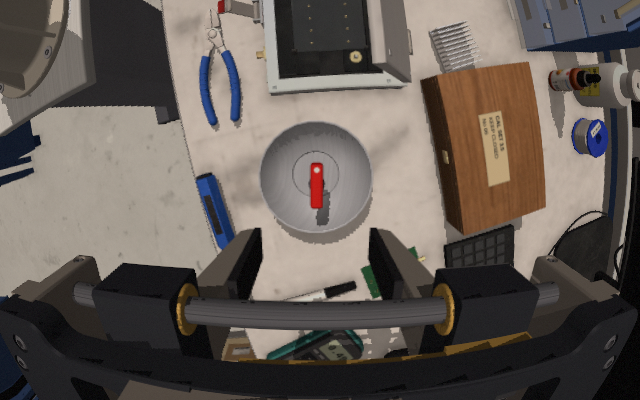

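The red pin stands steady on the dish floor, the right-hand bore is empty, and the black pin is still seated. The gripper is clear, so I'll hand the job in.

```bash
python3 - <<'E'
from h import *
p=env.capture("wrist");m=redmask(p["frame"]);print(m.sum(),np.argwhere(m).mean(0))
print(env.finish_job())
E
```

```text
484 [184.70661157 315.30578512]
the job is handed in; nothing more can be done
None
```

The red pin is out of its bore and standing in the steel dish, and the job is handed in at about 17 s of the 51 s allowed. I gripped it by the bar and pulled upward while twisting it both ways, then drew it out and carried it over the case.

- **Anticlockwise twist:** about 20.5–21° from the line of the block, with the pin raised about 3 mm.
- **Clockwise twist:** about 20° past that line, with the pin raised about 12 mm of the 30 mm that started in the bore.
- **Forces:** the largest wrist reading I saw was about 20 N while pulling. Setting the foot down on the dish floor gave about 14 N.
- **Last checks:** the pin stands upright near the middle of the dish floor and did not move after I let go. The bore is empty and the black pin is still seated. The gripper is about 17 cm above where it let go, with wrist force near zero.

None of these checks failed. The camera's bar-angle reading differed from the tool's own by under 1°. At the first twist the bar was partly hidden by the gripper, so I relied mainly on the tool angle there.

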